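# Clear the levelling table and wedge its plate off the base

## Robot

A 6-joint arm with a two-finger parallel gripper is mounted at the origin on a cart in front of the work surface, level with it; the furniture and walls round the work are solid. World frame = base frame: x ahead of the robot, y to its left, z up, the work surface at z = 0. Lengths are in m, angles in rad, forces in N, time in s.
With the tool pointing down it reaches from about 0.325 to 0.75 m from the base axis. Payload 7.6 kg.
Tool frame: the origin (TCP) lies on the centre line of the jaws, within the pads' length; the fingertips stand 8 mm ahead of it and the grasp point (between the pads) lies 11 mm behind it; z points along the fingers, x is the direction in which the jaws open and shut, and the axes are right-handed (so a half turn about z gives the same grasp; the last joint's range is limited). The gripper opens to 85 mm and grips with 20 to 120 N. Pads are 22 mm wide; open, the fingers measure 114 mm over their backs; the gripper's body (76 mm by 85 mm) begins 54 mm behind the grasp point. The pads swing forward as they close: fully open they stand 13 mm farther back than shut.
Start: joints at [-1.388, 0.052, 1.401, -0, 1.689, -0.07], TCP at [0.131, -0.508, 0.239] pointing down, gripper open.
Joint ranges: [-2.9, 2.9], [-0.91, 2.17], [0.12, 2.37], [-1.06, 4.2], [0.26, 2.73], [-2.93, 2.93]. Speed limits (rad/s): [2.57, 2.57, 3.01, 3.14, 3.14, 3.14].

## Interface

Orientations are given as a rotation vector (axis times angle).
In Python, from station import env gives the robot as it stands.
- The arm moves only by the tool move_arm, never from a script. Its argument "series" is a list of rows, each a list of 7 numbers: the shift along the tool's x, y, z in mm, then the turn, a rotation vector about the tool's x, y, z in rad, then the opening, from 0 (shut) to 1 (fully open). A call has exactly 5 rows; each row shifts and turns the commanded pose from where the row before left it, along the tool's axes as they then stand; what a row does not reach is not made up. A row lasts 1/12 s, in which the tool goes at most 41.7 mm and 7.16 degrees, less where a joint would pass 70% of its speed; a pose out of reach is approached as far as the arm can. A call with a gripper value outside its range is refused whole. The fingers move at their own pace and stop on an object; "force" is the grip in N (left out, the last holds). Time passes only in rows, so rows that do not move let the fingers close, or fill a call up. It gives the time, the measured TCP pose, the force and the opening at its end, in the units of the state.
- env.observe(): the state, without advancing time (a new reading comes with each control period).
- env.capture(name): name is "side" or "top"; returns a dict with "pixels" (400x640x3 uint8, red, green, blue), "range_z" (400x640 float32, m along the optical axis (not along the pixel's ray), 0 where there is no reading), "vfov" (degrees; the focal length in pixels is half the picture's height over the tangent of half this angle, whatever the lens; pixels are square), "cx", "cy" (the principal point, pixels), "D" ([k1, k2, p1, p2, k3] as OpenCV has them; the pictures are not rectified), "extrinsics" (4x4, takes a point from world to camera coordinates). Camera axes: x right, y down, z forward; pixel columns grow to the right and rows downward; lengths in m; the calibration is good to about 2 mm. A picture is of the moment at which its call begins.
- env.finish_job(): hands the job in, once; it reports no verdict.
The state is a dict: "time": time; "q": joint angles; "joint_vel": joint speeds; "effort": joint torques, N m; "eef_pos": TCP position; "ee_rot": TCP orientation; "force": force on the tool from outside, world axes, zero at the start; "moment": the same for the moment, N m; "finger_gap": finger opening in m.
Only numpy, scipy, OpenCV 4.12 (cv2) and the standard library are available. Lean on these libraries where they do the work, as an engineer would, in place of code of your own. Each camera call takes 0.05 s, during which the arm holds its last target.

## Task

Take the brass weight with the blue band off the steel tilting plate and stand it in its own slot, the one with the blue tag, in the wooden rack. Then grip the wooden wedge by its post and, keeping it flat on the bench, push its thin end into the open front under the plate until the plate's front edge just lifts off the base, by about 3 mm, so that it bears on the wedge's green band. Finish while still gripping the wedge there, with the plate resting on the wedge alone and the gripper clear of the plate, and leave the tape and the eraser where they are.

Things in the scene. Friction and masses are not known exactly. Their poses are not given: they have to be found in the camera images.
- tilter: fixed grey base of the levelling table; origin on the bench at its middle; +x runs from the open front to the rear hinge. Two rails, 12 mm high, x from -60 to +64 mm, y from 35 to 65 mm on either side, leave a passage 70 mm wide between them, open at the front, with the bare bench as its floor. Small feet outside reach to y = +-78 mm. The wedge is pushed in along +x.
- mouth (a point): middle of the open front of the passage (x = -60 mm of the base), on the bench, straight below the plate's front edge; same axes as tilter
- plate_lip (a point): middle of the lower front edge of the hinged steel plate (120 x 126 x 10 mm, yellow stripe along the front). At rest the plate lies on the rails: underside 12 mm, top 22 mm above the bench.
- plate (a joint): tilt of the plate about its rear hinge, rad: 0 = lying on the base, grows as the front edge rises. The front edge is 121 mm from the hinge, so 0.01 rad lifts it by 1.2 mm. The plate weighs about 0.6 kg and drops back by its weight unless something supports it.
- wedge: loose beech wedge, 0.12 kg, 30 mm wide, 120 mm long; origin on its flat underside below the centre of the grip post; +x points to the thin end. Post 30 mm long (x), 26 mm wide (y), top 58 mm up, on a 20 mm high tail (x from -20 to 20 mm). From x = 20 to 100 mm the top slopes evenly from 20 mm down to 4 mm. Green band on the slope: 48 to 64 mm behind the thin end.
- wedge_tip (a point): middle of the wedge's thin end, on its underside, 100 mm ahead of wedge; same axes. With the wedge flat on the bench the plate is first touched when this is 40 mm inside the mouth; each further 5 mm lifts the plate's front edge by 1 mm, so the green band means 1.6 to 4.8 mm of lift.
- weight: loose brass weight, about 0.22 kg, upright on the plate; round body 36 mm in diameter and 24 mm high with a blue band, above it a round grip 20 mm in diameter from 26 to 58 mm above the underside; origin at the centre of the underside
- floor_blue (a point): centre of the floor of the slot with the blue tag, where the weight's underside rests; x along the row. Each slot: a round hole 44 mm wide, 12 mm deep in a wooden block on the fixed rack, floor 12 mm and rim 24 mm above the bench. Three slots stand in a row 66 mm apart with red, yellow and blue tags along one long side; their order varies.
- floor_red (a point): the same point of the slot with the red tag (stays empty)
- floor_yellow (a point): the same point of the slot with the yellow tag (stays empty)
- tape: bystander, loose: roll of tan tape, 100 mm across and 25 mm high, lying flat; origin at the centre of the underside
- rubber_eraser: bystander, loose: blue and white eraser 23 x 52 x 12 mm; origin at the centre of the underside
Things that resemble listed ones, but are neither listed nor needed, are in the scene too. Leave any pink look-alike of the wedge alone.

How it is judged:
By the outcome, as a careful person would: the job done as asked, in the order asked, and still so for the second after the job is handed in, while the arm keeps its last pose, push and grip.
It also fails if it takes over 58 s, if anything falls off the work surface, if the arm or the gripper's body presses on something with over 40 N, if the wrist force passes 120 N, or if a joint passes its speed limit or range.

## Working session

There is one attempt and no reset: what is moved stays moved. The work goes in short steps, Python scripts to look and compute and a tool call to move; the robot and the scene stay as the last step left them, time stands still between calls to the robot, and variables do not carry over. Pictures are saved under pics/ and viewed, and the job is handed in when it is done.

Besides the shell and the picture viewer there is one more tool, called after "Call:" as name(argument=value, ...) on one line, values as JSON. move_arm: Moves the arm, as the interface text tells. Its arguments: {"type":"object","properties":{"series":{"type":"array"},"force":{"type":"number"}},"required":["series"]}

```bash
ls; mkdir -p pics
cat > h.py <<'E'
import numpy as np,cv2,pickle
from station import env
def cap(n):
    c=env.capture(n); pickle.dump(c,open(f'{n}.pkl','wb')); return c
def load(n): return pickle.load(open(f'{n}.pkl','rb'))
def K(c):
    f=200/np.tan(np.radians(c['vfov'])/2)
    return np.array([[f,0,c['cx']],[0,f,c['cy']],[0,0,1.]])
def world(c,u,v,z=None):
    """pixel -> world; z given: intersect with plane, else use depth"""
    p=cv2.undistortPoints(np.array([[[u,v]]],float),K(c),np.array(c['D']))[0,0]
    T=np.linalg.inv(c['extrinsics']); d=np.array([p[0],p[1],1.])
    if z is None: return T[:3,:3]@(d*c['range_z'][int(round(v)),int(round(u))])+T[:3,3]
    r=T[:3,:3]@d; o=T[:3,3]; return o+r*(z-o[2])/r[2]
def proj(c,P):
    E=c['extrinsics']; r,_=cv2.Rodrigues(E[:3,:3])
    return cv2.projectPoints(np.array(P,float).reshape(-1,3),r,E[:3,3],K(c),np.array(c['D']))[0][:,0]
def save(img,name): cv2.imwrite('pics/'+name,img[:,:,::-1])
def crop(c,u0,v0,u1,v1,s,name):
    save(cv2.resize(c['pixels'][v0:v1,u0:u1],None,fx=s,fy=s,interpolation=cv2.INTER_CUBIC),name)
E
python3 - <<'E'
from h import *
for n in('side','top'):
    c=cap(n); save(c['pixels'],n+'0.png')
    T=np.linalg.inv(c['extrinsics']);print(n,T[:3,3],T[:3,2],c['vfov'],c['D'])
print(env.observe())
E
```

```text
pics
side [ 0.43853169 -0.75297251  0.63538819] [ 0.11652687  0.79677914 -0.59292874] 57.85668538415436 [-0.07432572  0.          0.          0.          0.        ]
top [0.45650625 0.05563294 1.29109174] [ 0.05549537  0.01495929 -0.99834688] 43.507348203985835 [-0.02123275  0.          0.          0.          0.        ]
{'time': 0.1, 'q': array([-1.38830361e+00,  5.27617163e-02,  1.40161273e+00, -1.03963668e-05,
        1.68861132e+00, -7.02595241e-02]), 'joint_vel': array([ 0.0003412 , -0.00093045, -0.00384498, -0.00011332,  0.00050105,
        0.00046766]), 'effort': array([ 8.82630120e-04, -3.82581210e+01, -3.60987532e+01, -7.88808575e-05,
        4.74996996e-03, -4.83726680e-06]), 'eef_pos': array([ 0.1312798 , -0.50805534,  0.23856824]), 'ee_rot': array([-2.48298700e+00,  1.92317289e+00,  1.64203569e-03]), 'force': array([ 0.27283072, -0.6049062 ,  0.37615073]), 'moment': array([ 0.02009588,  0.03078733, -0.02222268]), 'finger_gap': 0.08536805528181016}
```

View pics/top0.png

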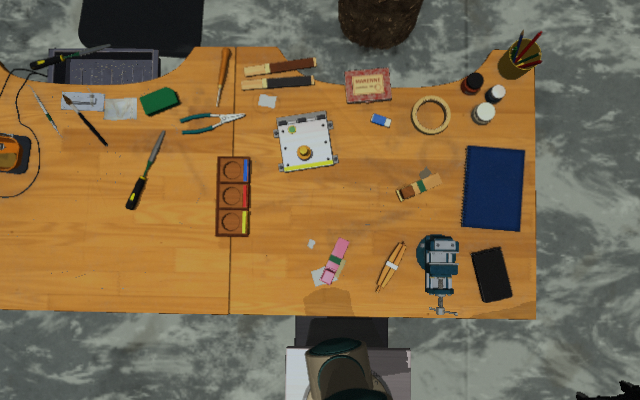

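View pics/side0.png

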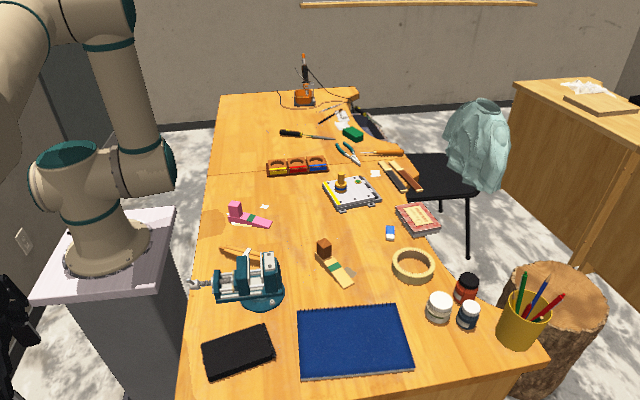

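Run:
```python
from h import *
c=load('top')
crop(c,265,100,345,180,7,'t_plate.png'); crop(c,205,145,265,245,6,'t_rack.png'); crop(c,380,155,460,215,9,'t_wedge.png')
s=load('side'); crop(s,300,165,400,215,8,'s_plate.png'); crop(s,300,230,370,295,8,'s_wedge.png')
print(proj(c,[[0,0,0],[.4,0,0],[.4,.2,0]]))
```

```text
[[348.06774221 408.75376171]
 [350.13870469 250.14769967]
 [272.2893084  248.87237048]]
```

View pics/t_plate.png

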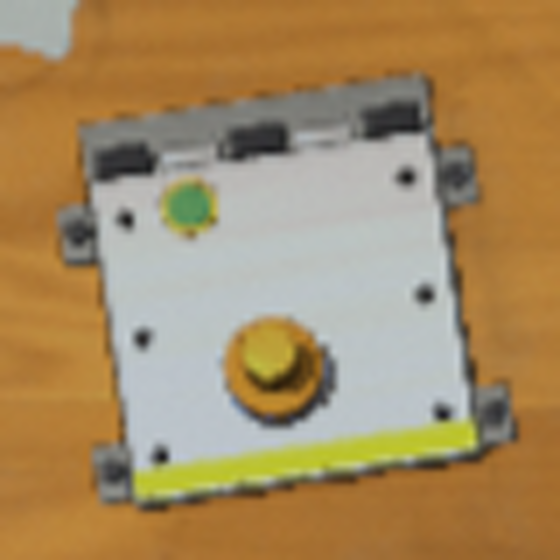

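View pics/t_rack.png

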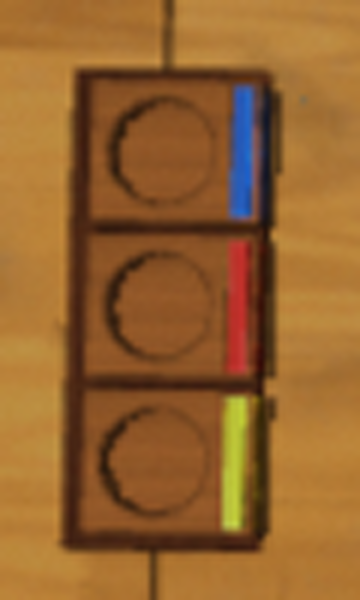

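View pics/t_wedge.png

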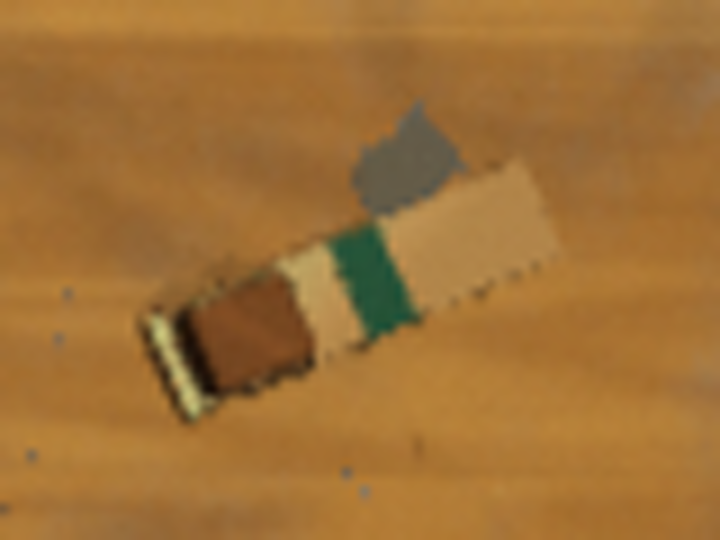

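View pics/s_plate.png

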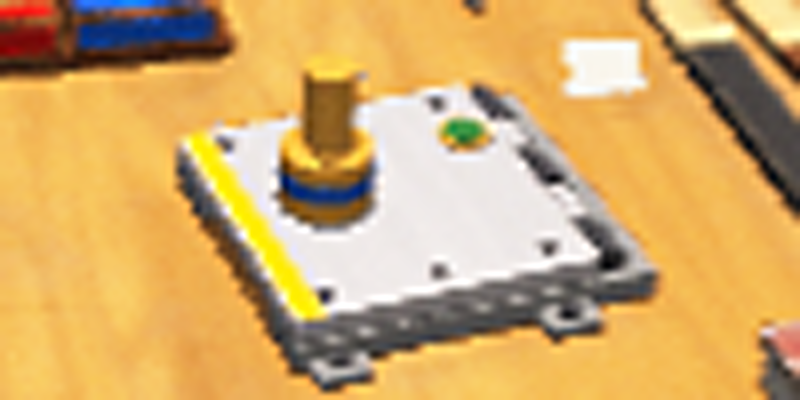

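View pics/s_wedge.png

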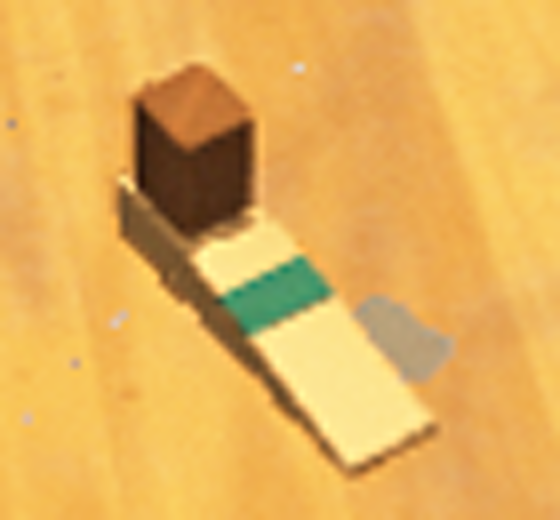

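```bash
cat > fit.py <<'E'
from h import *
from scipy.optimize import least_squares
def px(p,off,s): return (np.array(p,float)+.5)/s-.5+np.array(off)
def fit(obs,x0,fz=0):
    # obs: list of (cam, model pts, px)
    def w(x,P):
        P=np.array(P,float)/1000; cth,sth=np.cos(x[2]),np.sin(x[2])
        return np.c_[x[0]+cth*P[:,0]-sth*P[:,1],x[1]+sth*P[:,0]+cth*P[:,1],P[:,2]]
    f=lambda x:np.concatenate([(proj(c,w(x,P))-u).ravel() for c,P,u in obs])
    r=least_squares(f,x0,x_scale=[.01,.01,.1]); return r.x,f(r.x).reshape(-1,2)
E
python3 - <<'E'
from fit import *
t=load('top');s=load('side')
np.set_printoptions(precision=4,suppress=True)
ot=(t,[[-60,63,22],[-60,-63,22]],px([[137,500],[478,450]],(265,100),7))
os=(s,[[-60,63,22],[-60,-63,22]],px([[186,140],[298,322]],(300,165),8))
for o in([ot],[os],[ot,os]): x,e=fit(o,[.6,.12,.1]);print('tilt',x,e.ravel())
P=[[-15,13,58],[15,13,58],[15,-13,58],[-15,-13,58],[100,15,4],[100,-15,4]]
wt=(t,P,px([[188,310],[283,268],[315,360],[218,395],[518,160],[560,250]],(380,155),9))
ws=(s,P,px([[197,63],[255,118],[190,150],[135,103],[437,425],[350,468]],(300,230),8))
for o in([wt],[ws],[wt,ws]): x,e=fit(o,[.55,-.15,-1.2]);print('wedge',x,e.ravel())
for n,p in dict(blue=(163,152),red=(159,305),yel=(154,460)).items():
    u=px(p,(205,145),6);print(n,world(t,*u,.024))
for p,z in(((270,355),.080),((275,370),.046)): print('wt top',world(t,*px(p,(265,100),7),z))
for p,z in(((331,68),.080),((328,155),.046)): print('wt side',world(s,*px(p,(300,165),8),z))
E
```

```text
tilt [0.6683 0.1191 0.1602] [-0.1155  0.0164  0.1152 -0.017 ]
tilt [0.6693 0.1151 0.1479] [-0.0542 -0.298   0.0492  0.2459]
tilt [0.6688 0.1181 0.1556] [ 0.155  -0.2871  0.4171 -0.0965 -0.4678 -0.7084 -0.1069 -0.3119]
wedge [ 0.5485 -0.1366 -1.1425] [-0.7904  0.1398 -0.2252 -0.0733  0.5576 -0.6547  0.2035  0.3456  0.0537
 -0.1903  0.2114  0.4412]
wedge [ 0.5487 -0.1412 -1.1379] [ 0.3885 -0.2747  0.5476  0.0103 -0.5456  0.4245 -0.9631 -1.0617  0.1313
  0.08    0.4262  0.5752]
wedge [ 0.5488 -0.1384 -1.1411] [-0.0627  0.052   0.495  -0.177   1.2923 -0.7646  0.9459  0.2516  0.7219
 -0.3319  0.8955  0.2925  0.2639 -1.0824  0.3664 -0.8195 -0.7252 -0.4494
 -1.0847 -1.9114 -0.2068 -0.8185  0.0836 -0.3808]
blue [0.5998 0.3051 0.024 ]
red [0.5346 0.3051 0.024 ]
yel [0.469  0.3055 0.024 ]
wt top [0.6439 0.1208 0.08  ]
wt top [0.6438 0.1208 0.046 ]
wt side [0.6451 0.1177 0.08  ]
wt side [0.6438 0.1121 0.046 ]
```

Call:
move_arm(series=[[0,0,0,0,0,-0.12,1],[0,0,0,0,0,-0.12,1],[0,0,0,0,0,-0.12,1],[0,0,0,0,0,-0.12,1],[0,0,0,0,0,-0.12,1]])

```text
time: 0.52
eef_pos: [0.1313, -0.5081, 0.2388]
ee_rot: [-2.944, 1.095, 0.001]
force: [-0.8, 0.5, 0.3]
finger_gap: 0.0855
```

Call:
move_arm(series=[[0,0,0,0,0,-0.12,1],[0,0,0,0,0,-0.12,1],[0,0,0,0,0,-0.12,1],[0,0,0,0,0,-0.12,1],[0,0,0,0,0,-0.12,1]])

```text
time: 0.93
eef_pos: [0.1313, -0.5081, 0.2388]
ee_rot: [-3.136, 0.176, 0.0]
force: [0.4, -0.6, 0.3]
finger_gap: 0.0856
```

```bash
cat > go.py <<'E'
from h import *
from scipy.spatial.transform import Rotation as R
np.set_printoptions(precision=4,suppress=True)
def go(p,yaw=None):
    "print remaining shift in present tool axes (mm), and tool-z turn"
    o=env.observe(); M=R.from_rotvec(o['ee_rot']); m=M.as_matrix()
    y=np.arctan2(m[1,0],m[0,0])
    print('t',o['time'],'pos',o['eef_pos'],'yaw',round(y,4),'tilt',m[:,2],'gap',o['finger_gap'],'F',o['force'],'q',o['q'])
    print('shift mm',1000*M.inv().apply(np.array(p)-o['eef_pos']), 'tool turn', None if yaw is None else M.inv()*R.from_euler('z',yaw)*R.from_rotvec([np.pi,0,0]) if 0 else (None if yaw is None else (M.inv()*(R.from_euler('z',yaw)*R.from_rotvec([np.pi,0,0]))).as_rotvec()))
E
python3 -c "
from go import *
go([.644,.119,.15],0)"
```

```text
t 0.9333 pos [ 0.1313 -0.5081  0.2388] yaw -0.1121 tilt [-0.0001  0.0009 -1.    ] gap 0.085608349322042 F [ 0.436  -0.5676  0.2659] q [-1.3883  0.0526  1.4014  0.      1.6886 -1.2762]
shift mm [ 439.3624 -680.461    89.2984] tool turn [-0.0009  0.0002 -0.1121]
```

Call:
move_arm(series=[[0,0,0,0.0,0,-0.112,1],[23,-28,0,0,0,0,1],[23,-28,0,0,0,0,1],[23,-28,0,0,0,0,1],[23,-28,0,0,0,0,1]])

```text
time: 1.35
eef_pos: [0.2245, -0.3954, 0.2388]
ee_rot: [-3.141, 0.011, 0.0]
force: [1.3, 0.4, -0.2]
finger_gap: 0.0855
```

Call:
move_arm(series=[[23,-28,0,0,0,0,1],[23,-28,0,0,0,0,1],[23,-28,0,0,0,0,1],[23,-28,0,0,0,0,1],[23,-28,0,0,0,0,1]])

```text
time: 1.77
eef_pos: [0.3405, -0.2559, 0.2391]
ee_rot: [-3.142, 0.01, 0.0]
force: [0.7, -1.5, 0.7]
finger_gap: 0.0855
```

Call:
move_arm(series=[[23,-28,0,0,0,0,1],[23,-28,0,0,0,0,1],[23,-28,0,0,0,0,1],[23,-28,0,0,0,0,1],[23,-28,0,0,0,0,1]])

```text
time: 2.18
eef_pos: [0.4564, -0.1165, 0.239]
ee_rot: [-3.142, 0.009, 0.001]
force: [0.2, 0.1, 0.1]
finger_gap: 0.0854
```

```bash
python3 -c "
from go import *
go([.644,.119,.15],0)"
```

```text
t 2.1833 pos [ 0.4564 -0.1165  0.239 ] yaw -0.0058 tilt [-0.0004  0.     -1.    ] gap 0.08535613840286767 F [0.2378 0.1379 0.1176] q [-0.3283 -0.1013  1.5522 -0.0001  1.6911 -0.3225]
shift mm [ 186.2733 -236.5789   88.9258] tool turn [-0.      0.0004 -0.0058]
```

Call:
move_arm(series=[[20,-26,0,0,0,0,1],[20,-26,0,0,0,0,1],[20,-26,0,0,0,0,1],[20,-26,0,0,0,0,1],[20,-26,0,0,0,0,1]])

```text
time: 2.6
eef_pos: [0.5571, 0.0127, 0.2388]
ee_rot: [3.141, -0.009, -0.001]
force: [-0.1, -0.9, 0.2]
finger_gap: 0.085
```

Call:
move_arm(series=[[22,-27,16,0,0,-0.006,1],[22,-27,16,0,0,0,1],[22,-27,17,0,0,0,1],[20,-26,20,0,0,0,1],[0,0,20,0,0,0,1]])

```text
time: 3.02
eef_pos: [0.6439, 0.1226, 0.147]
ee_rot: [-3.14, -0.007, 0.003]
force: [-0.6, -1.3, -1.0]
finger_gap: 0.0853
```

```bash
python3 -c "
from go import *
s=cap('side');crop(s,280,100,420,220,6,'s1.png');t=cap('top');crop(t,205,90,365,210,5,'t1.png')
go([.644,.119,.058],0)"
```

```text
t 3.1167 pos [0.6407 0.1188 0.1442] yaw 0.0018 tilt [-0.0099 -0.0015 -0.9999] gap 0.08517588263993886 F [-0.5534 -0.5107 -0.7434] q [ 0.1268  0.461   1.1091 -0.0002  1.5815  0.125 ]
shift mm [ 4.1991 -0.333  86.1438] tool turn [0.0015 0.0099 0.0018]
```

View pics/s1.png

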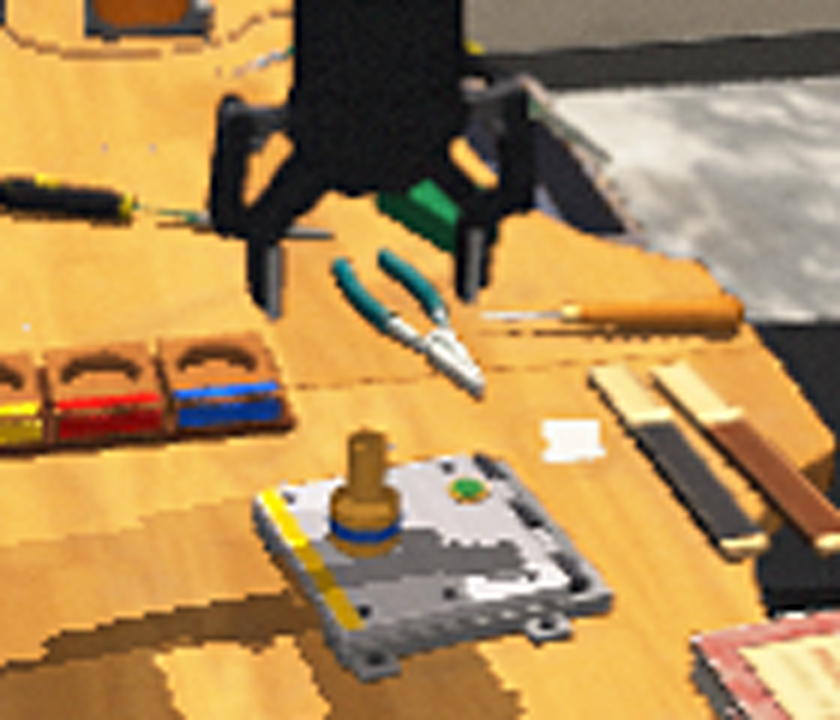

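View pics/t1.png

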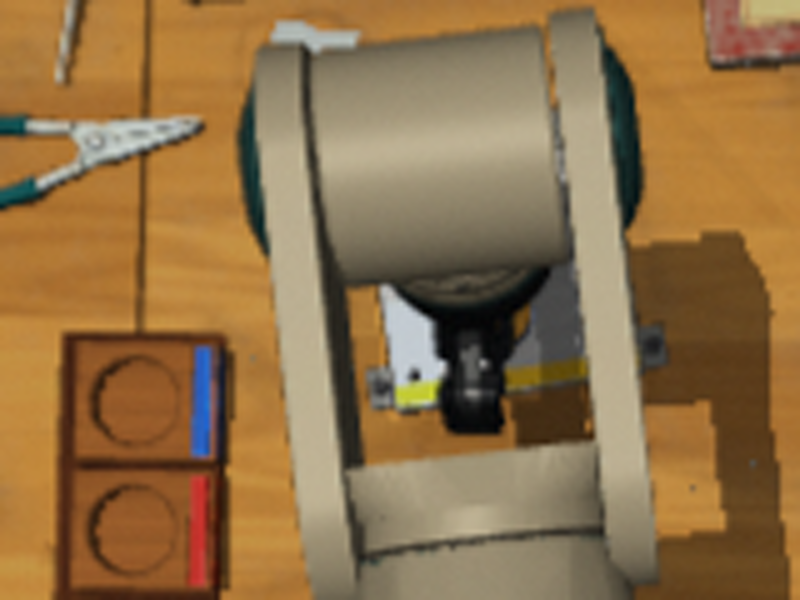

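Call:
move_arm(series=[[0,0,0,0,0,0,1],[0,0,20,0,0,0,1],[0,0,20,0,0,0,1],[0,0,15,0,0,0,1],[0,0,0,0,0,0,1]])

```text
time: 3.53
eef_pos: [0.6415, 0.1167, 0.094]
ee_rot: [3.141, -0.002, -0.004]
force: [-0.7, 0.1, 0.2]
finger_gap: 0.0854
```

```bash
python3 -c "
from go import *
s=cap('side');crop(s,300,130,400,210,8,'s2.png')
go([.644,.119,.058],0)"
```

```text
t 3.5833 pos [0.6423 0.117  0.096 ] yaw -0.0013 tilt [-0.0004 -0.0003 -1.    ] gap 0.08528334600538837 F [-0.5598  0.171   0.212 ] q [ 0.1237  0.4925  1.1654 -0.0002  1.4841  0.125 ]
shift mm [ 1.7399 -2.0396 37.9879] tool turn [ 0.0003  0.0004 -0.0013]
```

View pics/s2.png

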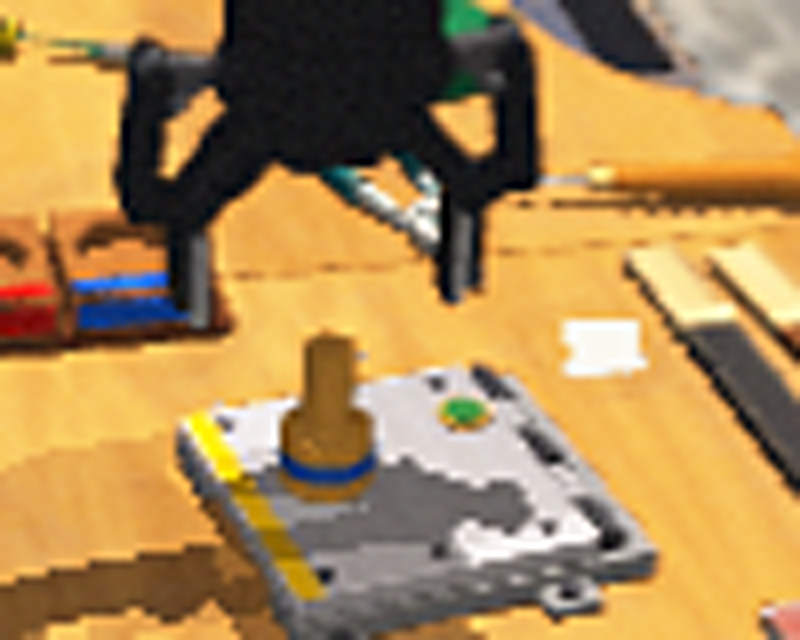

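Call:
move_arm(series=[[2,-2,15,0,0,0,1],[0,0,15,0,0,0,1],[0,0,8,0,0,0,1],[0,0,0,0,0,0,1],[0,0,0,0,0,0,1]])

```text
time: 4.0
eef_pos: [0.6448, 0.1199, 0.0577]
ee_rot: [3.142, -0.0, 0.0]
force: [0.2, 0.3, 0.2]
finger_gap: 0.0855
```

Call:
move_arm(series=[[0,0,0,0,0,0,0],[0,0,0,0,0,0,0],[0,0,0,0,0,0,0],[0,0,0,0,0,0,0],[0,0,0,0,0,0,0]], force=40)

```text
time: 4.42
eef_pos: [0.6448, 0.12, 0.0577]
ee_rot: [3.142, -0.0, 0.001]
force: [-0.1, -0.1, -0.6]
finger_gap: 0.0255
```

Call:
move_arm(series=[[0,0,0,0,0,0,0],[0,0,0,0,0,0,0],[0,0,0,0,0,0,0],[0,0,0,0,0,0,0],[0,0,0,0,0,0,0]])

```text
time: 4.83
eef_pos: [0.6448, 0.12, 0.0576]
ee_rot: [-3.142, -0.0, -0.001]
force: [-0.9, 0.6, 2.0]
finger_gap: 0.0187
```

```bash
python3 -c "
from go import *
s=cap('side');crop(s,300,130,400,210,8,'s3.png')
go([.644,.119,.058],0)"
```

```text
t 4.8833 pos [0.6448 0.12   0.0576] yaw 0.0001 tilt [ 0.0005 -0.     -1.    ] gap 0.018648954016748667 F [ 1.0421 -0.092   2.9855] q [ 0.1278  0.5359  1.1862 -0.0001  1.4189  0.1277]
shift mm [-0.7787  1.0199 -0.3783] tool turn [ 0.     -0.0005  0.0001]
```

View pics/s3.png

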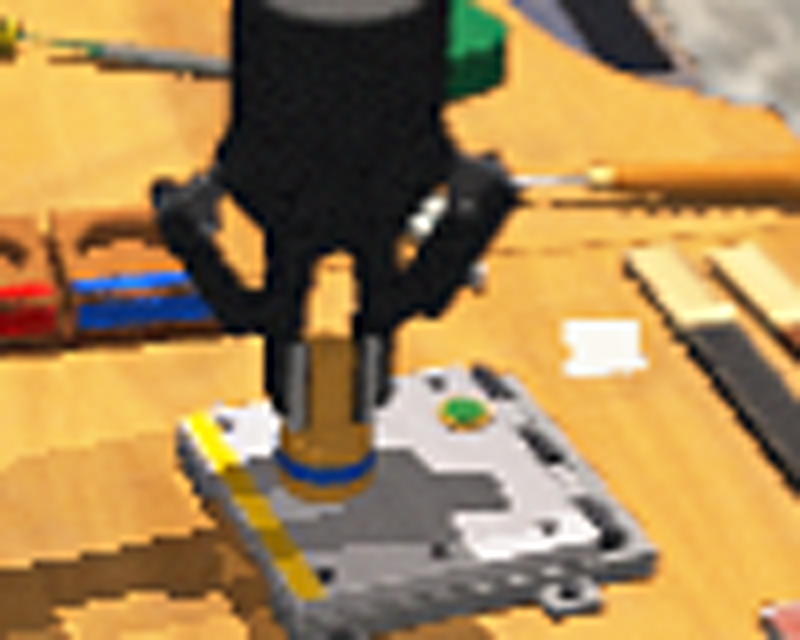

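Call:
move_arm(series=[[0,0,-5,0,0,0,0],[0,0,-15,0,0,0,0],[0,0,-20,0,0,0,0],[0,0,-15,0,0,0,0],[0,-10,0,0,0,0,0]])

```text
time: 5.3
eef_pos: [0.6462, 0.129, 0.1161]
ee_rot: [-3.142, 0.003, -0.009]
force: [-0.8, 0.3, -0.4]
finger_gap: 0.0192
```

Call:
move_arm(series=[[-5,-20,0,0,0,0,0],[-7,-28,0,0,0,0,0],[-7,-28,0,0,0,0,0],[-7,-28,0,0,0,0,0],[-7,-28,0,0,0,0,0]])

```text
time: 5.72
eef_pos: [0.6103, 0.2638, 0.1105]
ee_rot: [3.141, 0.0, -0.004]
force: [-0.4, -0.2, -1.8]
finger_gap: 0.0184
```

Call:
move_arm(series=[[-6,-24,0,0,0,0,0],[-4,-13,0,0,0,0,0],[-2,-6,0,0,0,0,0],[0,0,0,0,0,0,0],[0,0,0,0,0,0,0]])

```text
time: 6.13
eef_pos: [0.5997, 0.3042, 0.1117]
ee_rot: [3.141, -0.001, -0.001]
force: [0.2, -1.1, -1.2]
finger_gap: 0.0188
```

```bash
python3 -c "
from go import *
s=cap('side');crop(s,250,90,350,190,8,'s4.png');t=cap('top');crop(t,205,140,285,240,6,'t4.png')
go([.600,.305,.06],0)"
```

```text
t 6.2333 pos [0.6002 0.3036 0.1121] yaw -0.0016 tilt [-0.0001 -0.0006 -1.    ] gap 0.018588436269221305 F [-0.074   0.4916 -2.7017] q [ 0.4136  0.5351  1.0747 -0.0005  1.5321  0.4152]
shift mm [-0.1588 -1.4722 52.0885] tool turn [ 0.0006  0.0001 -0.0016]
```

View pics/s4.png

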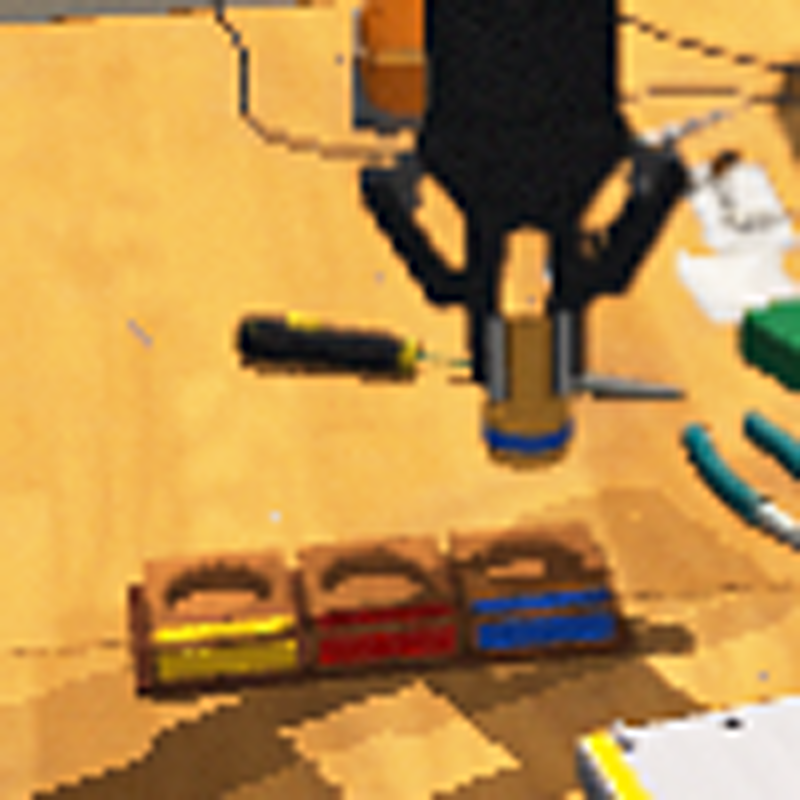

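View pics/t4.png

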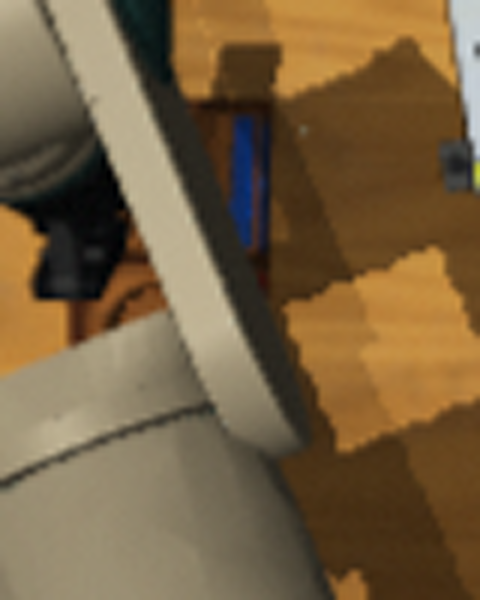

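```bash
python3 -c "
from go import *
s=load('side');a=np.linspace(0,2*np.pi,61)
def up(c,u0,v0,u1,v1,sc,circ,name):
    im=cv2.resize(c['pixels'][v0:v1,u0:u1],None,fx=sc,fy=sc,interpolation=cv2.INTER_CUBIC).copy()
    for x,y,z,r,col in circ:
        p=proj(c,np.c_[x+r*np.cos(a),y+r*np.sin(a),a*0+z]); p=((p-[u0,v0]+.5)*sc-.5)
        cv2.polylines(im,[np.round(p*8).astype(int).reshape(-1,1,2)],True,col,1,cv2.LINE_AA,3)
    save(im,name)
C=[(.6,.305,.024,.022,(0,255,0)),(.6002,.3036,.0765,.018,(255,0,255)),(.6002,.3036,.1005,.018,(0,255,255)),(.534,.305,.024,.022,(0,255,0))]
up(s,285,130,345,180,13,C,'s5.png')"
```

```text
(no output)
```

View pics/s5.png

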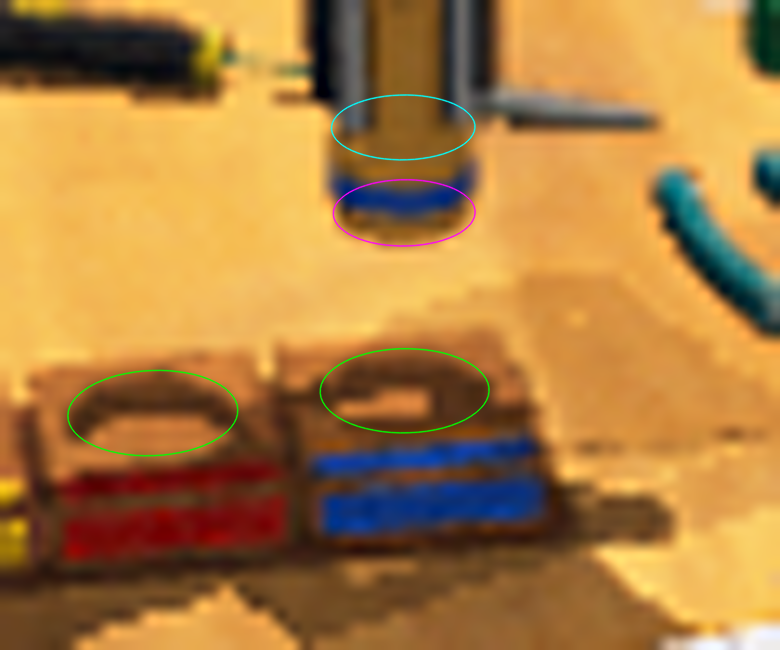

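Call:
move_arm(series=[[0,-1.5,10,0,0,0,0],[0,0,14,0,0,0,0],[0,0,12,0,0,0,0],[0,0,4,0,0,0,0],[0,0,0,0,0,0,0]])

```text
time: 6.65
eef_pos: [0.5984, 0.3057, 0.069]
ee_rot: [3.139, -0.001, -0.007]
force: [0.0, -0.1, -0.9]
finger_gap: 0.0189
```

```bash
python3 -c "
from go import *
s=cap('side');crop(s,285,130,345,180,13,'s6.png')
go([.600,.305,.048],0)"
```

```text
t 6.7 pos [0.599  0.3061 0.0706] yaw -0.0002 tilt [-0.0024 -0.0012 -1.    ] gap 0.018872721064467 F [ 0.9457  0.2641 -1.5237] q [ 0.4175  0.5717  1.1093 -0.0001  1.4632  0.4177]
shift mm [ 1.011   1.0461 22.6488] tool turn [ 0.0012  0.0024 -0.0002]
```

View pics/s6.png

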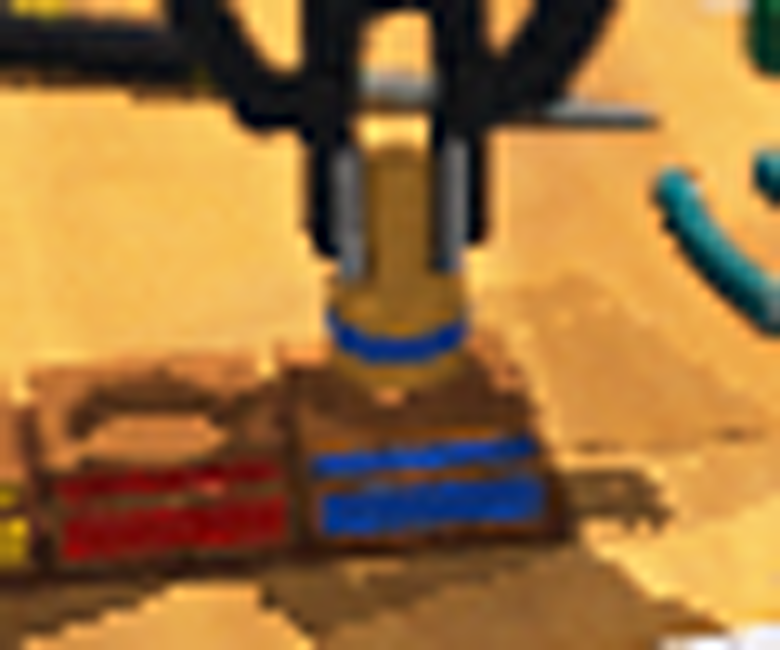

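Call:
move_arm(series=[[0.5,0,3,0,0,0,0],[0,0,5,0,0,0,0],[0,0,5,0,0,0,0],[0,0,4,0,0,0,0],[0,0,0,0,0,0,0]])

```text
time: 7.12
eef_pos: [0.5995, 0.3063, 0.0538]
ee_rot: [3.141, 0.0, -0.003]
force: [-0.6, -0.8, -1.9]
finger_gap: 0.0189
```

```bash
python3 -c "
from go import *
s=cap('side');crop(s,285,130,345,180,13,'s7.png')
go([.600,.305,.048],0)"
```

```text
t 7.1667 pos [0.5997 0.3063 0.0544] yaw 0.0 tilt [-0.0012 -0.0007 -1.    ] gap 0.01880277970042122 F [-0.2672 -0.2753 -1.7786] q [ 0.4174  0.5884  1.1197 -0.0001  1.4348  0.4174]
shift mm [0.2638 1.3247 6.4188] tool turn [0.0007 0.0012 0.    ]
```

View pics/s7.png

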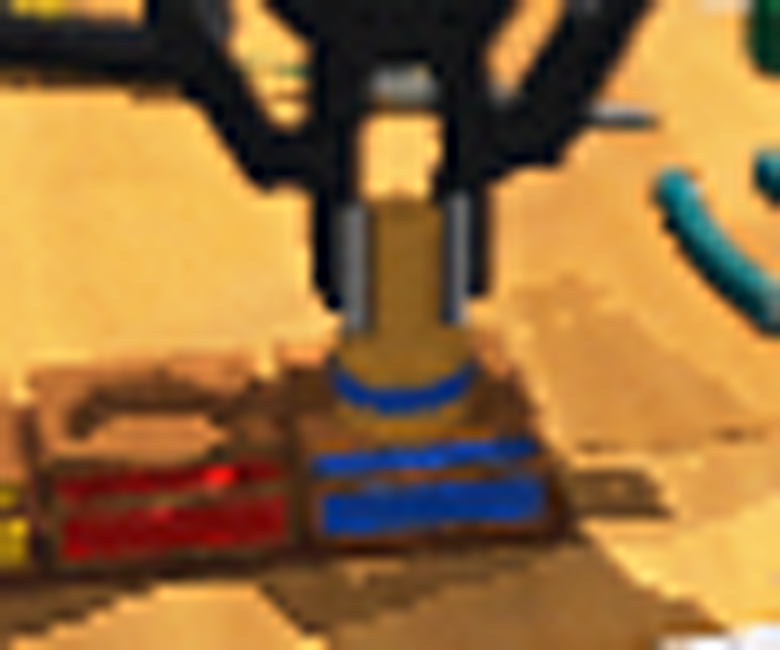

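Call:
move_arm(series=[[0,0,2,0,0,0,0],[0,0,2,0,0,0,0],[0,0,1.5,0,0,0,0],[0,0,0,0,0,0,0],[0,0,0,0,0,0,0]])

```text
time: 7.58
eef_pos: [0.6001, 0.3065, 0.0497]
ee_rot: [3.141, 0.0, -0.0]
force: [0.4, 0.1, -2.2]
finger_gap: 0.0186
```

Call:
move_arm(series=[[0,0,0.5,0,0,0,0],[0,0,0.5,0,0,0,0],[0,0,0,0,0,0,0],[0,0,0,0,0,0,0],[0,0,0,0,0,0,0]])

```text
time: 8.0
eef_pos: [0.6001, 0.3065, 0.0488]
ee_rot: [3.142, -0.0, 0.0]
force: [-0.4, -0.5, -1.9]
finger_gap: 0.0187
```

```bash
python3 -c "
from go import *
s=cap('side');crop(s,285,130,345,180,13,'s8.png')
go([.600,.305,.048],0)"
```

```text
t 8.05 pos [0.6001 0.3065 0.0488] yaw -0.0 tilt [ 0.0001 -0.     -1.    ] gap 0.018763758108534215 F [ 0.2065  0.4199 -1.3368] q [ 0.4174  0.5941  1.1234 -0.0001  1.424   0.4175]
shift mm [-0.1483  1.5053  0.8165] tool turn [ 0.     -0.0001 -0.    ]
```

View pics/s8.png

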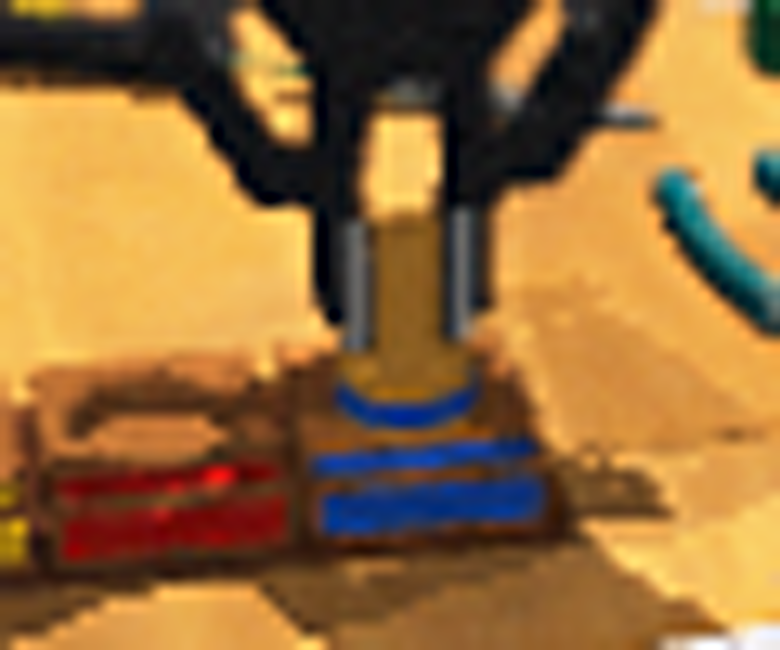

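Call:
move_arm(series=[[0,0,0.5,0,0,0,0],[0,0,0.5,0,0,0,0],[0,0,0,0,0,0,0],[0,0,0,0,0,0,0],[0,0,0,0,0,0,0]])

```text
time: 8.47
eef_pos: [0.6001, 0.3065, 0.0477]
ee_rot: [3.141, 0.0, -0.0]
force: [-0.4, 0.1, -1.7]
finger_gap: 0.0189
```

Call:
move_arm(series=[[0,0,0,0,0,0,0.35],[0,0,0,0,0,0,0.6],[0,0,0,0,0,0,1],[0,0,0,0,0,0,1],[0,0,0,0,0,0,1]])

```text
time: 8.88
eef_pos: [0.6002, 0.3065, 0.0479]
ee_rot: [3.142, 0.0, 0.0]
force: [-0.4, 0.7, -0.6]
finger_gap: 0.0767
```

Call:
move_arm(series=[[0,0,-10,0,0,0,1],[0,0,-20,0,0,0,1],[0,0,-25,0,0,0,1],[0,0,-25,0,0,0,1],[0,20,-25,0,0,0,1]])

```text
time: 9.3
eef_pos: [0.5995, 0.2889, 0.1547]
ee_rot: [-3.14, -0.005, -0.001]
force: [0.3, -0.4, 0.5]
finger_gap: 0.0854
```

```bash
python3 -c "
from go import *
s=cap('side');crop(s,285,130,345,180,13,'s9.png')
go([.549,-.138,.12],.43)"
```

```text
t 9.35 pos [0.6023 0.2847 0.1617] yaw -0.0005 tilt [ 0.0093  0.0022 -1.    ] gap 0.0852268512960885 F [ 1.1495 -2.1364  5.046 ] q [ 0.3867  0.4785  1.051  -0.0015  1.6027  0.3872]
shift mm [-53.4941 422.7873  40.2648] tool turn [-0.0001 -0.0096 -0.4305]
```

View pics/s9.png

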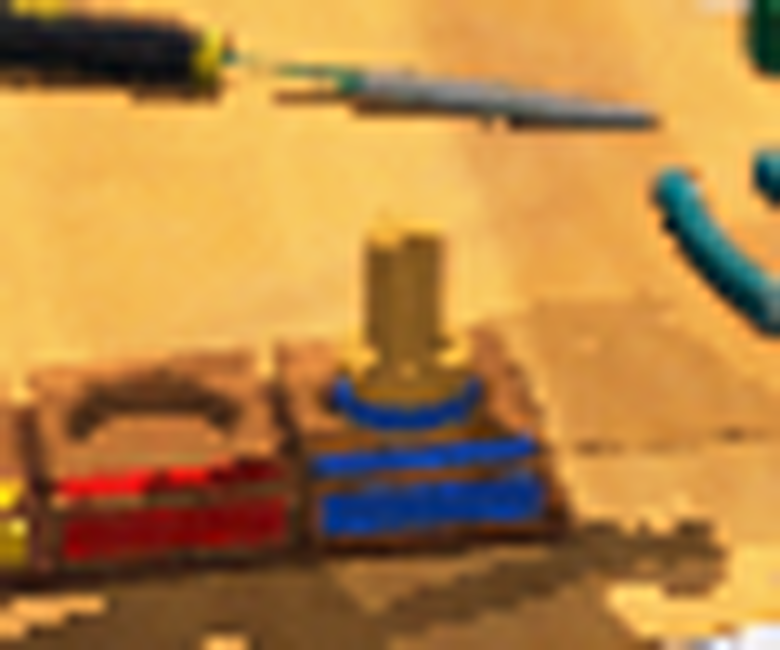

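Call:
move_arm(series=[[-2,20,0,0,0,0,1],[-4,34,0,0,0,0,1],[-4,34,0,0,0,0,1],[-4,34,0,0,0,0,1],[-4,34,0,0,0,0,1]])

```text
time: 9.77
eef_pos: [0.5818, 0.129, 0.1536]
ee_rot: [3.142, 0.0, 0.002]
force: [-0.0, -0.1, 1.3]
finger_gap: 0.0854
```

Call:
move_arm(series=[[-4,34,0,0,0,0,1],[-4,34,0,0,0,0,1],[-4,34,0,0,0,0,1],[-4,34,0,0,0,0,1],[-4,34,0,0,0,0,1]])

```text
time: 10.18
eef_pos: [0.5618, -0.0412, 0.1538]
ee_rot: [3.141, -0.0, 0.002]
force: [0.8, 0.6, -0.5]
finger_gap: 0.0854
```

Call:
move_arm(series=[[-4,34,0,0,0,0,1],[-4,34,0,0,0,0,1],[0,0,0,0,0,-0.12,1],[0,0,0,0,0,-0.12,1],[0,0,0,0,0,-0.12,1]])

```text
time: 10.6
eef_pos: [0.5541, -0.1085, 0.1537]
ee_rot: [3.089, 0.569, 0.002]
force: [-0.8, -0.6, -0.0]
finger_gap: 0.085
```

Call:
move_arm(series=[[0,0,0,0,0,-0.07,1],[0,0,15,0,0,0,1],[0,0,15,0,0,0,1],[0,0,0,0,0,0,1],[0,0,0,0,0,0,1]])

```text
time: 11.02
eef_pos: [0.5538, -0.1075, 0.1228]
ee_rot: [-3.069, -0.67, 0.002]
force: [-0.3, -0.4, 0.2]
finger_gap: 0.0854
```

```bash
python3 -c "
from go import *
s=cap('side');crop(s,280,170,380,295,6,'s10.png');t=cap('top');crop(t,360,130,480,220,6,'t10.png')
go([.549,-.138,.034],.43)"
```

```text
t 11.1167 pos [ 0.5546 -0.1077  0.1242] yaw 0.4299 tilt [ 0.0018 -0.0006 -1.    ] gap 0.08518783918153061 F [ 0.6385 -0.433   0.4206] q [-0.257   0.2277  1.4398 -0.0001  1.4723 -0.687 ]
shift mm [-17.881   25.1224  90.1948] tool turn [ 0.0012 -0.0014 -0.0001]
```

View pics/s10.png

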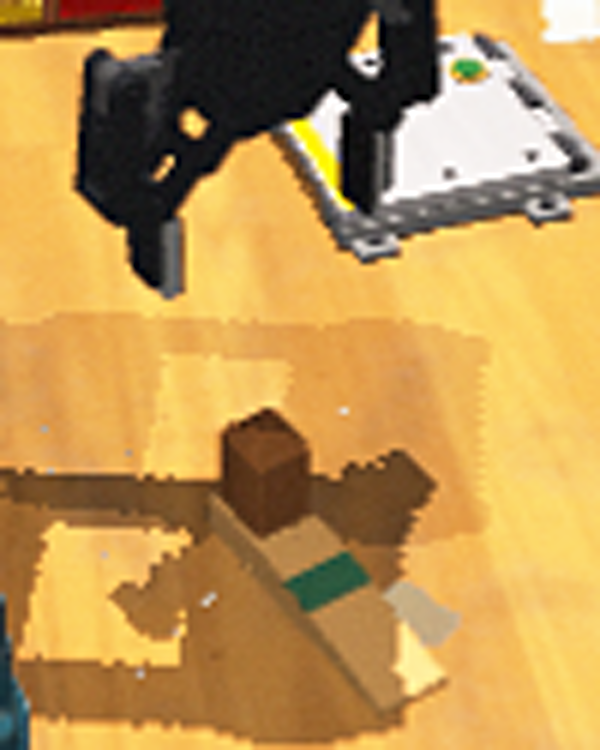

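View pics/t10.png

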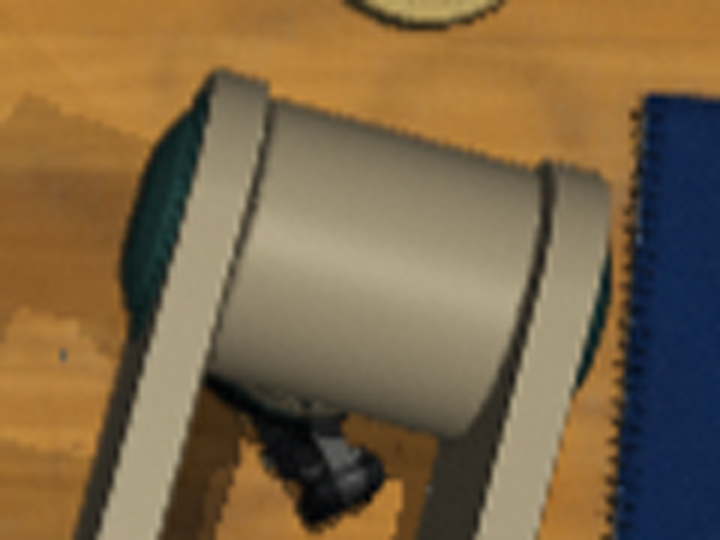

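Call:
move_arm(series=[[-9,12.5,0,0,0,0,1],[-9,12.5,0,0,0,0,1],[0,0,10,0,0,0,1],[0,0,20,0,0,0,1],[0,0,0,0,0,0,1]])

```text
time: 11.53
eef_pos: [0.5467, -0.1371, 0.0896]
ee_rot: [-3.067, -0.669, 0.006]
force: [0.2, -0.4, -1.0]
finger_gap: 0.0855
```

```bash
python3 -c "
from go import *
s=cap('side');crop(s,290,200,370,280,8,'s11.png')
go([.549,-.138,.034],.43)"
```

```text
t 11.5833 pos [ 0.5472 -0.1371  0.0911] yaw 0.43 tilt [-0.0035  0.0013 -1.    ] gap 0.0855137167688697 F [0.2398 1.0129 0.2908] q [-0.311   0.2607  1.47    0.0001  1.4146 -0.741 ]
shift mm [ 1.4367  1.7595 57.1168] tool turn [-0.0026  0.0027 -0.    ]
```

View pics/s11.png

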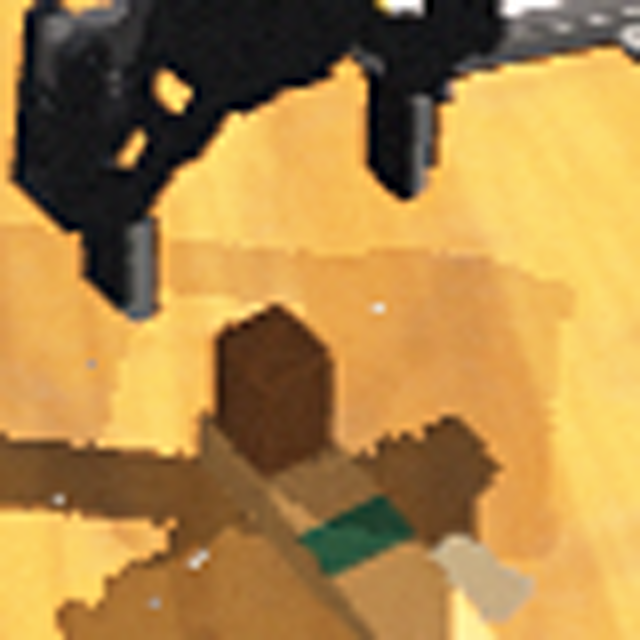

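Call:
move_arm(series=[[0,1,15,0,0,0,1],[0,0,20,0,0,0,1],[0,0,16,0,0,0,1],[0,0,4,0,0,0,1],[0,0,0,0,0,0,1]])

```text
time: 12.0
eef_pos: [0.5483, -0.1382, 0.0375]
ee_rot: [-3.068, -0.671, 0.002]
force: [0.0, 0.8, 0.6]
finger_gap: 0.0851
```

```bash
python3 -c "
from go import *
s=cap('side');crop(s,290,200,370,280,8,'s12.png')
go([.549,-.138,.034],.43)"
```

```text
t 12.05 pos [ 0.549  -0.1385  0.0387] yaw 0.4303 tilt [ 0.0005 -0.0002 -1.    ] gap 0.08519202023460504 F [ 0.7105 -0.2328  0.8745] q [-0.3123  0.3245  1.5055 -0.      1.3111 -0.7426]
shift mm [ 0.1767 -0.4286  4.6751] tool turn [ 0.0004 -0.0004  0.0003]
```

View pics/s12.png

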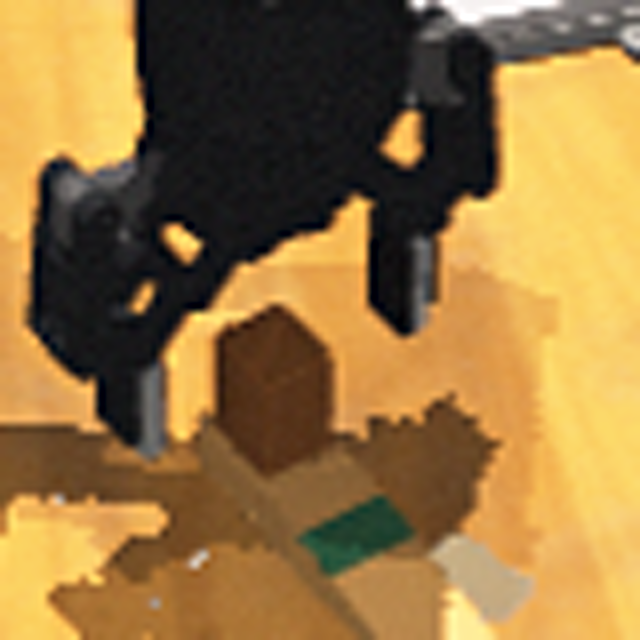

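Call:
move_arm(series=[[0,0,3,0,0,0,1],[0,0,0,0,0,0,0.5],[0,0,0,0,0,0,0],[0,0,0,0,0,0,0],[0,0,0,0,0,0,0]], force=40)

```text
time: 12.47
eef_pos: [0.5488, -0.1387, 0.0353]
ee_rot: [3.069, 0.67, 0.001]
force: [0.2, -0.5, -0.2]
finger_gap: 0.0385
```

Call:
move_arm(series=[[0,0,0,0,0,0,0],[0,0,0,0,0,0,0],[0,0,0,0,0,0,0],[0,0,0,0,0,0,0],[0,0,0,0,0,0,0]], force=60)

```text
time: 12.88
eef_pos: [0.5489, -0.1387, 0.0352]
ee_rot: [3.069, 0.67, 0.001]
force: [-0.5, 0.4, 3.9]
finger_gap: 0.0249
```

```bash
python3 -c "
from go import *
s=cap('side');crop(s,290,200,370,300,8,'s13.png')
go([.549,-.138,.034],.43)"
```

```text
t 12.9333 pos [ 0.5489 -0.1387  0.0353] yaw 0.43 tilt [ 0.0008 -0.0003 -1.    ] gap 0.025078132978846427 F [-0.2126  0.2955  5.7122] q [-0.3127  0.3286  1.5079 -0.      1.3042 -0.7427]
shift mm [ 0.3879 -0.6027  1.2517] tool turn [ 0.0006 -0.0006  0.    ]
```

View pics/s13.png

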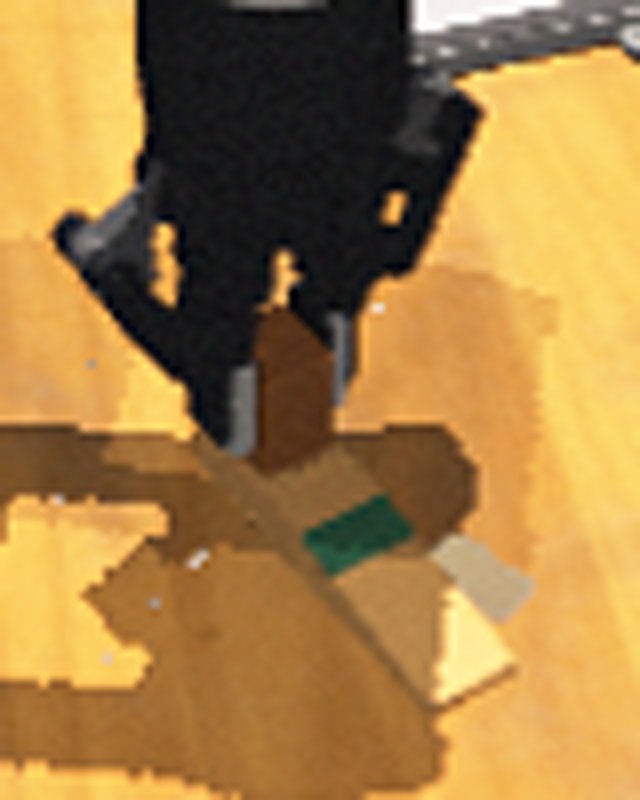

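Call:
move_arm(series=[[0,0,-5,0,0,0,0],[0,0,-10,0,0,0,0],[0,0,-10,0,0,0,0],[3,-15,0,0,0,0,0],[5,-28,0,0,0,0,0]])

```text
time: 13.35
eef_pos: [0.5387, -0.0973, 0.0613]
ee_rot: [3.068, 0.665, 0.004]
force: [0.2, 0.6, -2.2]
finger_gap: 0.025
```

Call:
move_arm(series=[[5,-28,0,0,0,0,0],[5,-28,0,0,0,0,0],[5,-28,0,0,0,0,0],[5,-28,0,0,0,0,0],[5,-28,0,0,0,0,0]])

```text
time: 13.77
eef_pos: [0.5014, 0.0434, 0.0601]
ee_rot: [-3.069, -0.67, -0.001]
force: [0.6, 0.5, -1.1]
finger_gap: 0.0251
```

Call:
move_arm(series=[[5,-28,0,0,0,0,0],[4,-20,0,0,0,0,0],[0,0,0,0,0,0,0],[0,0,0,0,0,-0.1,0],[0,0,0,0,0,-0.12,0]])

```text
time: 14.18
eef_pos: [0.4902, 0.0894, 0.0601]
ee_rot: [2.974, 1.011, 0.001]
force: [0.3, 0.4, -0.7]
finger_gap: 0.025
```

Call:
move_arm(series=[[0,0,0,0,0,-0.12,0],[0,0,0,0,0,-0.12,0],[0,0,0,0,0,-0.12,0],[0,0,0,0,0,-0.12,0],[0,0,0,0,0,-0.12,0]])

```text
time: 14.6
eef_pos: [0.4903, 0.0888, 0.06]
ee_rot: [2.542, 1.845, 0.0]
force: [0.4, -0.6, -0.8]
finger_gap: 0.0255
```

Call:
move_arm(series=[[0,0,0,0,0,-0.12,0],[0,0,0,0,0,-0.12,0],[0,0,0,0,0,-0.12,0],[0,0,0,0,0,-0.116,0],[0,0,0,0,0,0,0]])

```text
time: 15.02
eef_pos: [0.4903, 0.0888, 0.06]
ee_rot: [2.038, 2.391, -0.0]
force: [-1.2, 0.1, -1.5]
finger_gap: 0.0251
```

```bash
python3 -c "
from go import *
s=cap('side');crop(s,200,150,400,250,4,'s14.png');t=cap('top');crop(t,255,90,375,250,4,'t14.png')
go([.491,.0902,.0355],1.726)"
```

```text
t 15.1167 pos [0.4904 0.0888 0.0599] yaw 1.7223 tilt [ 0.0002 -0.0001 -1.    ] gap 0.02527616465701447 F [ 0.1421 -0.0855 -1.8131] q [ 0.1052  0.119   1.6991 -0.0002  1.3233 -1.6171]
shift mm [ 1.2739  0.8461 24.4419] tool turn [ 0.0001  0.0002 -0.0037]
```

View pics/s14.png

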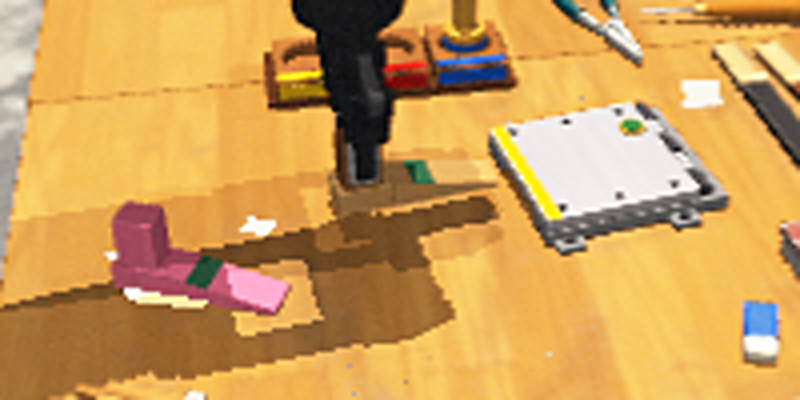

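View pics/t14.png

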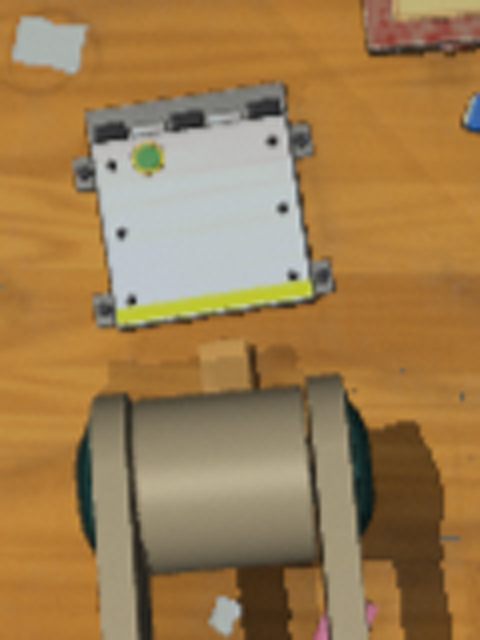

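```bash
python3 -c "
from go import *
t=load('top');crop(t,265,105,345,190,7,'t15.png')
s=load('side');crop(s,275,165,385,235,7,'s15.png')"
```

```text
(no output)
```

View pics/t15.png

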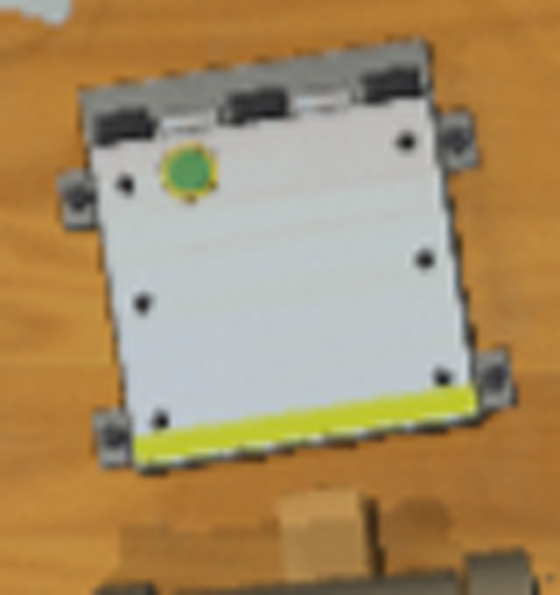

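View pics/s15.png

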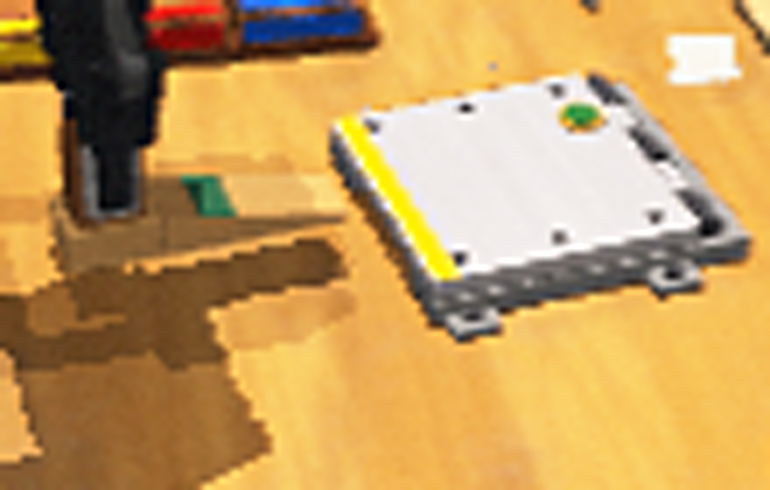

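```bash
python3 -c "
from fit import *
np.set_printoptions(precision=4,suppress=True)
t=load('top');s=load('side')
def ana(c,off,sc,L,Rr,front,tip):
    g=lambda p,z:np.array([world(c,*px(q,off,sc),z)[:2] for q in p])
    L=g(L,.022);Rr=g(Rr,.022)
    d=[np.arctan2(*(Q[-1]-Q[0])[::-1]) for Q in(L,Rr)]
    e=[np.arctan2(*(a-b)[::-1])-np.pi/2 for a,b in zip(L,Rr)]
    m=(L.mean(0)+Rr.mean(0))/2; yaw=np.mean(d+e)
    print('yaw',np.array(d),np.array(e),yaw,'ctr',m)
    ax=np.array([np.cos(yaw),np.sin(yaw)]);ay=np.array([-ax[1],ax[0]])
    f=g(front,.022).mean(0); print('front mid rel',(f-m)@ax,(f-m)@ay)
    mouth=m+ax*((f-m)@ax); print('mouth',mouth)
    T=g(tip,.0285);print('tip',T.mean(0),'yaw',np.arctan2(*(T[0]-T[1])[::-1])-np.pi/2,'rel mouth',(T.mean(0)-mouth)@ax,(T.mean(0)-mouth)@ay)
ana(t,(265,105),7,[(160,420),(142,303),(125,185)],[(443,377),(425,260),(405,142)],[(137,463),(477,413)],[(279,497),(362,488)])
ana(s,(275,165),7,[(373,127),(466,107),(557,91)],[(460,258),(559,237),(655,216)],[(335,122),(437,280)],[(333,178),(346,216)])
print(proj(s,[[.6095,.1088,.012]]))
"
```

```text
yaw [0.1668 0.1741] [0.1654 0.1651 0.1665] 0.16758255718082382 ctr [0.6673 0.1194]
front mid rel -0.05826824840963194 8.93166418586054e-05
mouth [0.6098 0.1097]
tip [0.5893 0.1042] yaw 0.1225518536436736 rel mouth -0.02116211949274056 -0.0019298353023026885
yaw [0.1683 0.1731] [0.1678 0.1624 0.1665] 0.1676062827019585 ctr [0.6671 0.1176]
front mid rel -0.058357692221737784 -0.0010806528940905504
mouth [0.6096 0.1078]
tip [0.5898 0.1013] yaw 0.01998530337083526 rel mouth -0.020586580160871504 -0.003118943483852675
[[329.1436 195.1668]]
```

Call:
move_arm(series=[[0,0,5,0,0,-0.016,0],[0,0,8,0,0,0,0],[0,0,6,0,0,0,0],[0,0,3,0,0,0,0],[0,0,0,0,0,0,0]])

```text
time: 15.53
eef_pos: [0.4896, 0.0887, 0.0363]
ee_rot: [-2.023, -2.401, 0.003]
force: [0.1, -0.6, -1.0]
finger_gap: 0.0252
```

Call:
move_arm(series=[[0,0,1,0,0,0,0],[0,0,1,0,0,0,0],[0,0,0.5,0,0,0,0],[0,0,0,0,0,0,0],[0,0,0,0,0,0,0]])

```text
time: 15.95
eef_pos: [0.4906, 0.0888, 0.0354]
ee_rot: [2.023, 2.403, 0.0]
force: [0.1, 0.1, -1.1]
finger_gap: 0.0252
```

```bash
python3 -c "
from go import *
s=cap('side');crop(s,275,165,385,235,7,'s16.png')
go([.4914,.089,.0355],1.738)"
```

```text
t 16.0 pos [0.4906 0.0888 0.0354] yaw 1.742 tilt [ 0.0003 -0.     -1.    ] gap 0.025097757843645846 F [-0.8892 -0.0911 -1.3329] q [ 0.1051  0.1539  1.7151 -0.0001  1.2723 -1.6368]
shift mm [ 0.0159  0.8442 -0.0696] tool turn [0.0003 0.0001 0.004 ]
```

View pics/s16.png

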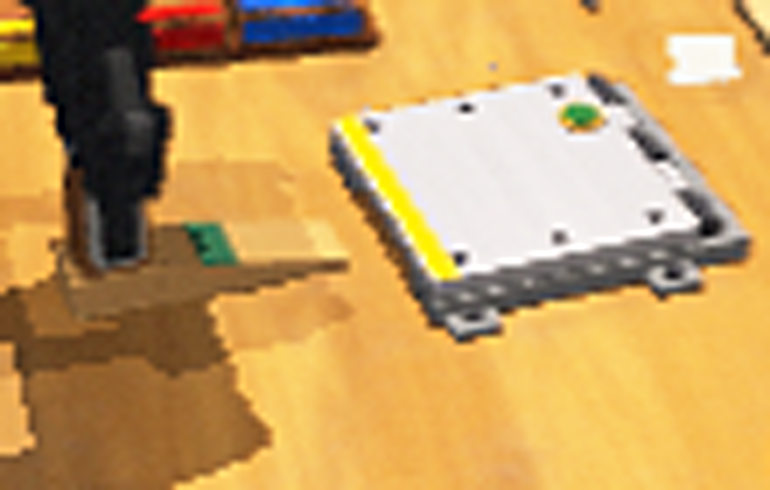

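Call:
move_arm(series=[[0,0,0.3,0,0,0.004,0],[0,0,0.2,0,0,0,0],[0,0,0,0,0,0,0],[0,0,0,0,0,0,0],[0,0,0,0,0,0,0]])

```text
time: 16.42
eef_pos: [0.4907, 0.0889, 0.0353]
ee_rot: [2.028, 2.399, 0.001]
force: [-3.1, -0.1, 5.3]
finger_gap: 0.0254
```

```bash
python3 -c "
from go import *
go([.4914,.089,.0355],1.738);print(env.observe()['moment'])"
```

```text
t 16.4167 pos [0.4907 0.0889 0.0353] yaw 1.738 tilt [ 0.0005  0.     -1.    ] gap 0.02544169541118774 F [-3.1355 -0.066   5.2822] q [ 0.1051  0.1543  1.7151 -0.      1.2717 -1.6328]
shift mm [ 0.015   0.7541 -0.2361] tool turn [ 0.0005  0.0001 -0.    ]
[0.0177 0.4551 0.032 ]
```

Call:
move_arm(series=[[0,4,0,0,0,0,0],[0,7,0,0,0,0,0],[0,8,0,0,0,0,0],[0,8,0,0,0,0,0],[0,6,0,0,0,0,0]])

```text
time: 16.83
eef_pos: [0.5235, 0.0944, 0.0353]
ee_rot: [2.028, 2.399, -0.0]
force: [-4.5, -1.2, 6.9]
finger_gap: 0.0251
```

Call:
move_arm(series=[[0,6,0,0,0,0,0],[0,6,0,0,0,0,0],[0,4,0,0,0,0,0],[0,3,0,0,0,0,0],[0,0,0,0,0,0,0]])

```text
time: 17.25
eef_pos: [0.5425, 0.0976, 0.0353]
ee_rot: [2.028, 2.399, 0.001]
force: [0.1, -0.4, 4.4]
finger_gap: 0.0251
```

```bash
python3 -c "
from go import *
s=cap('side');crop(s,275,145,385,235,7,'s17.png')
go([.5653,.1015,.0352],1.738);print(env.observe()['moment'])"
```

```text
t 17.3 pos [0.5425 0.0976 0.0353] yaw 1.738 tilt [ 0.0016  0.0001 -1.    ] gap 0.025213463739519243 F [0.1146 0.0907 3.9948] q [ 0.111   0.2898  1.5559 -0.0001  1.2943 -1.627 ]
shift mm [ 0.0944 23.165   0.1164] tool turn [ 0.0016  0.0002 -0.    ]
[ 0.0694  0.0152 -0.0241]
```

View pics/s17.png

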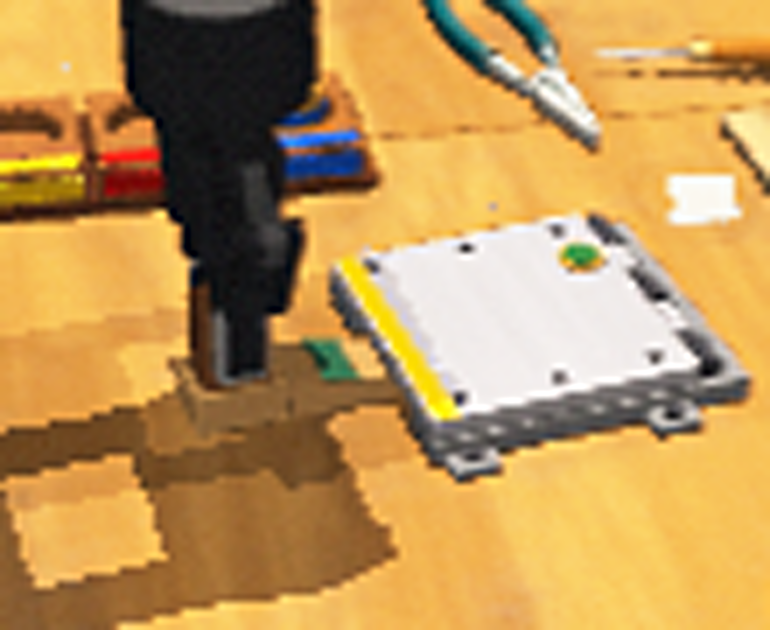

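Call:
move_arm(series=[[0,2,0,0,0,0,0],[0,2,0,0,0,0,0],[0,1,0,0,0,0,0],[0,0,0,0,0,0,0],[0,0,0,0,0,0,0]])

```text
time: 17.72
eef_pos: [0.5468, 0.0983, 0.0353]
ee_rot: [2.028, 2.399, 0.0]
force: [-2.5, -0.6, 6.1]
finger_gap: 0.0247
```

Call:
move_arm(series=[[0,1,0,0,0,0,0],[0,1,0,0,0,0,0],[0,0,0,0,0,0,0],[0,0,0,0,0,0,0],[0,0,0,0,0,0,0]])

```text
time: 18.13
eef_pos: [0.5484, 0.0985, 0.0353]
ee_rot: [-2.028, -2.399, 0.001]
force: [-5.6, -1.2, 8.1]
finger_gap: 0.0259
```

Call:
move_arm(series=[[0,1,0,0,0,0,0],[0,1,0,0,0,0,0],[0,0,0,0,0,0,0],[0,0,0,0,0,0,0],[0,0,0,0,0,0,0]])

```text
time: 18.55
eef_pos: [0.5494, 0.0987, 0.0353]
ee_rot: [-2.027, -2.398, 0.004]
force: [-12.0, -3.0, 12.9]
finger_gap: 0.0247
```

Call:
move_arm(series=[[0,1,0,0,0,0,0],[0,1,0,0,0,0,0],[0,0,0,0,0,0,0],[0,0,0,0,0,0,0],[0,0,0,0,0,0,0]])

```text
time: 18.97
eef_pos: [0.5513, 0.0991, 0.0353]
ee_rot: [-2.027, -2.398, 0.005]
force: [-12.4, -3.3, 12.9]
finger_gap: 0.0254
```

Call:
move_arm(series=[[0,1,0,0,0,0,0],[0,1,0,0,0,0,0],[0,0,0,0,0,0,0],[0,0,0,0,0,0,0],[0,0,0,0,0,0,0]])

```text
time: 19.38
eef_pos: [0.5532, 0.0994, 0.0353]
ee_rot: [-2.027, -2.398, 0.005]
force: [-13.6, -1.3, 11.8]
finger_gap: 0.0251
```

```bash
python3 -c "
from go import *
s=cap('side');crop(s,275,145,385,235,7,'s18.png')
go([.5653,.1015,.0352],1.738);print(env.observe()['moment'])"
```

```text
t 19.4333 pos [0.5532 0.0994 0.0353] yaw 1.7381 tilt [-0.0035 -0.0008 -1.    ] gap 0.02540267839349111 F [-12.917   -1.2288  13.3721] q [ 0.1123  0.3214  1.5169 -0.0005  1.3069 -1.6257]
shift mm [ 0.0691 12.237   0.0132] tool turn [-0.0036  0.0002  0.0001]
[-0.274   1.6287  0.0145]
```

View pics/s18.png

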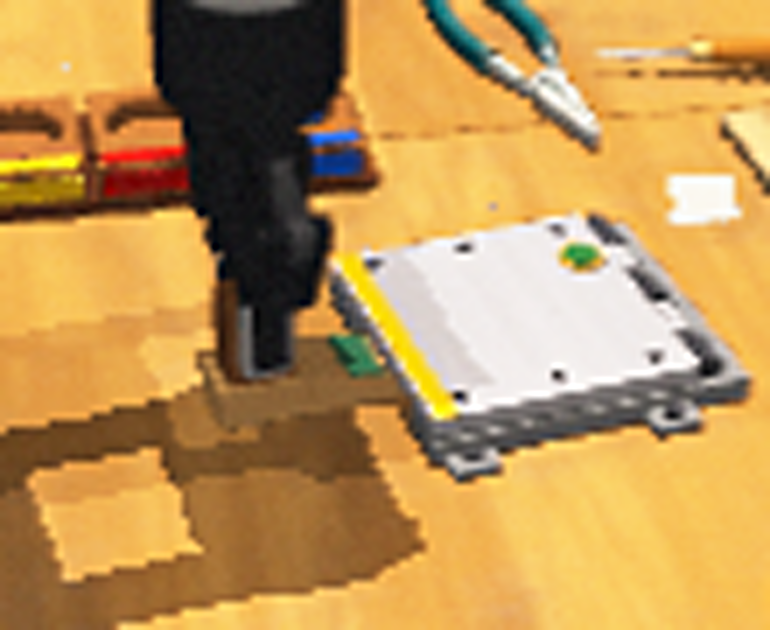

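Call:
move_arm(series=[[0,1,0,0,0,0,0],[0,1.5,0,0,0,0,0],[0,1.5,0,0,0,0,0],[0,1,0,0,0,0,0],[0,0,0,0,0,0,0]])

```text
time: 19.85
eef_pos: [0.5583, 0.1002, 0.0353]
ee_rot: [-2.027, -2.398, 0.005]
force: [-12.1, -2.6, 12.9]
finger_gap: 0.0251
```

Call:
move_arm(series=[[0,1,0,0,0,0,0],[0,1,0,0,0,0,0],[0,1,0,0,0,0,0],[0,0,0,0,0,0,0],[0,0,0,0,0,0,0]])

```text
time: 20.27
eef_pos: [0.5612, 0.1007, 0.0353]
ee_rot: [-2.027, -2.398, 0.004]
force: [-13.7, -2.2, 12.2]
finger_gap: 0.025
```

```bash
python3 -c "
from go import *
s=cap('side');crop(s,300,170,380,220,10,'s19.png');t=cap('top');crop(t,265,105,345,190,7,'t19.png')
go([.5653,.1015,.0352],1.738);print(env.observe()['moment'])"
```

```text
t 20.3667 pos [0.5612 0.1007 0.0353] yaw 1.738 tilt [-0.0034 -0.0008 -1.    ] gap 0.0250628333582335 F [-12.3302  -1.8125  12.7007] q [ 0.113   0.3418  1.4913 -0.0005  1.312  -1.6249]
shift mm [0.1018 4.1822 0.0867] tool turn [-0.0034  0.0003  0.    ]
[-0.3181  1.6121  0.0481]
```

View pics/s19.png

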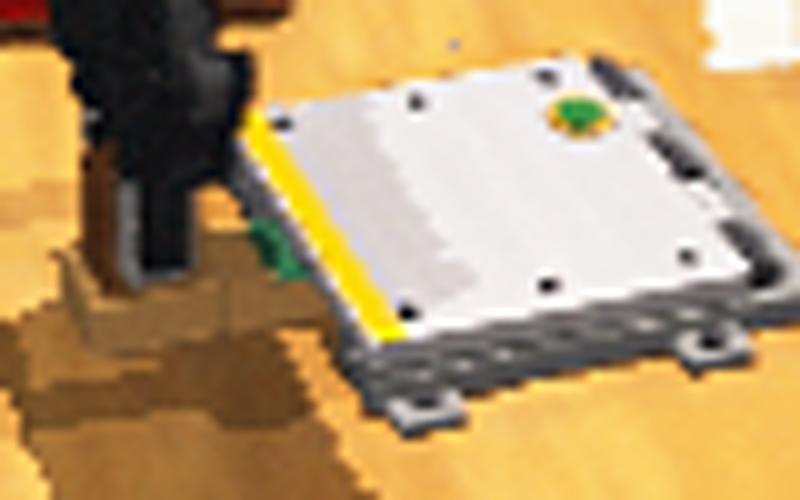

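View pics/t19.png

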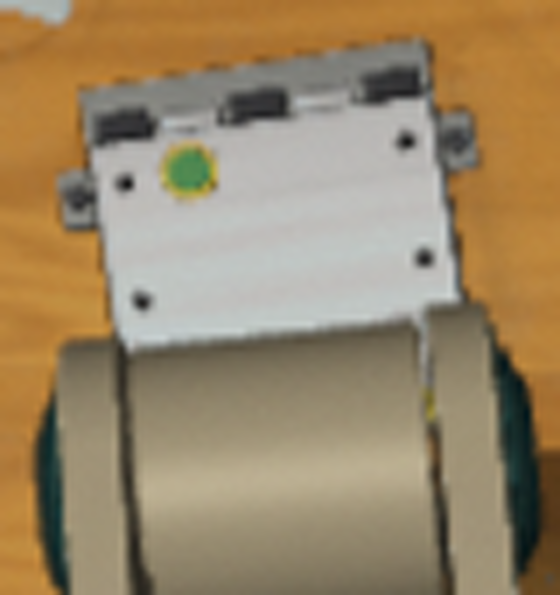

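```bash
cat > lift.py <<'E'
from go import *
def lift(c):
    # full-res reference with resting plate (side0.png, weight still on plate; far/near stripe and screws visible)
    a=cv2.cvtColor(cv2.imread('pics/side0.png'),cv2.COLOR_BGR2GRAY);b=cv2.cvtColor(c['pixels'],cv2.COLOR_RGB2GRAY)
    yaw=.1676;m=np.array([.6672,.1185]);  # plate screw centre
    mouth=np.array([.6097,.109]);ax=np.array([np.cos(yaw),np.sin(yaw)])
    ay=np.array([-ax[1],ax[0]])
    # (px,distance from hinge mm); near side of plate: front screw, corner, side screws, rear screw, foot(control)
    pts=np.float32([[340.3,201.4],[337.1,204.5],[354.4,198.4],[368.1,195.4],[371,204],[342,210.8]])
    n,st,e=cv2.calcOpticalFlowPyrLK(a,b,pts.reshape(-1,1,2),None,winSize=(9,9),maxLevel=1)
    g=lambda x,y,z:np.r_[mouth+ax*x+ay*y,z]
    for p,q,s,x in zip(pts,n[:,0],st[:,0],[10,1,58,106,None,None]):
        if x is None: print('control',q-p); continue
        P=g(x,-.05,.022) if 0 else np.r_[world(c,p[0],p[1],.022)[:2],.022]
        d=(proj(c,[P+[0,0,.001]])-proj(c,[P]))[0]; L=(q-p)@d/(d@d)
        print('x',x,'flow',q-p,'lift',L,'-> lip',L*121/(121-x))
E
python3 -c "
from lift import *
lift(load('side'))"
```

```text
x 10 flow [ 0.1737 -0.7456] lift 2.662860601297379 -> lip 2.902757952765611
x 1 flow [-0.0328 -0.6805] lift 2.3942524731589208 -> lip 2.414204577101912
x 58 flow [-14.1789   2.1815] lift -11.054645598136789 -> lip -21.231938371024626
x 106 flow [ 0.1357 -0.0705] lift 0.29498047465087707 -> lip 2.3795091621837416
control [-0.0383 -0.0378]
control [-0.0242 -0.0406]
```

Call:
move_arm(series=[[0,1,0,0,0,0,0],[0,1,0,0,0,0,0],[0,0.5,0,0,0,0,0],[0,0,0,0,0,0,0],[0,0,0,0,0,0,0]])

```text
time: 20.78
eef_pos: [0.5636, 0.1011, 0.0353]
ee_rot: [-2.027, -2.398, 0.005]
force: [-12.5, -3.0, 12.7]
finger_gap: 0.0253
```

Call:
move_arm(series=[[0,0,0,0,0,0,0],[0,0,0,0,0,0,0],[0,0,0,0,0,0,0],[0,0,0,0,0,0,0],[0,0,0,0,0,0,0]])

```text
time: 21.2
eef_pos: [0.5636, 0.1011, 0.0353]
ee_rot: [-2.027, -2.398, 0.005]
force: [-12.8, -3.1, 12.6]
finger_gap: 0.0255
```

```bash
python3 -c "
from lift import *
s=cap('side');lift(s);crop(s,260,120,400,225,5,'s20.png');save(s['pixels'],'s20f.png')
go([.5653,.1015,.0352],1.738)"
```

```text
x 10 flow [ 0.2587 -0.8232] lift 2.9492065151423184 -> lip 3.2149007957857707
x 1 flow [ 0.0261 -0.735 ] lift 2.5930211276412742 -> lip 2.6146296370382847
x 58 flow [-14.0962   2.0938] lift -10.72441473991604 -> lip -20.59768545285462
x 106 flow [ 0.1407 -0.0867] lift 0.3543404868188807 -> lip 2.8583465936723043
control [-0.0545 -0.0244]
control [-0.0265 -0.0342]
t 21.25 pos [0.5636 0.1011 0.0353] yaw 1.7381 tilt [-0.0035 -0.0009 -1.    ] gap 0.02516528868939704 F [-13.2753  -1.8608  12.2136] q [ 0.1133  0.3481  1.4833 -0.0005  1.3138 -1.6247]
shift mm [0.0884 1.7381 0.091 ] tool turn [-0.0036  0.0003  0.0001]
```

View pics/s20.png

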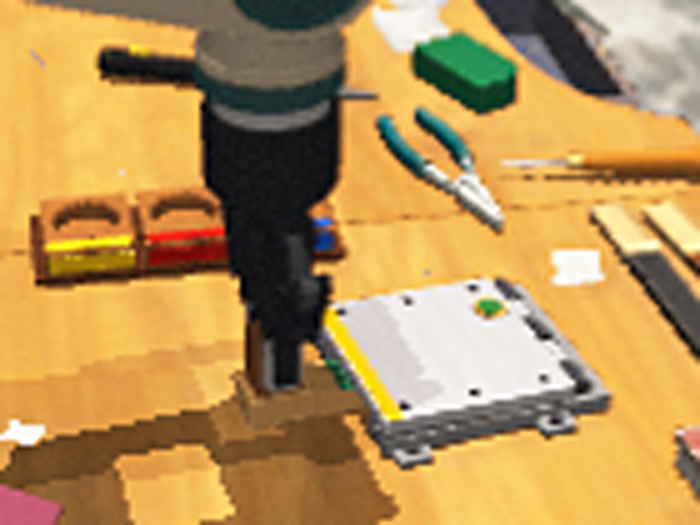

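View pics/s20f.png

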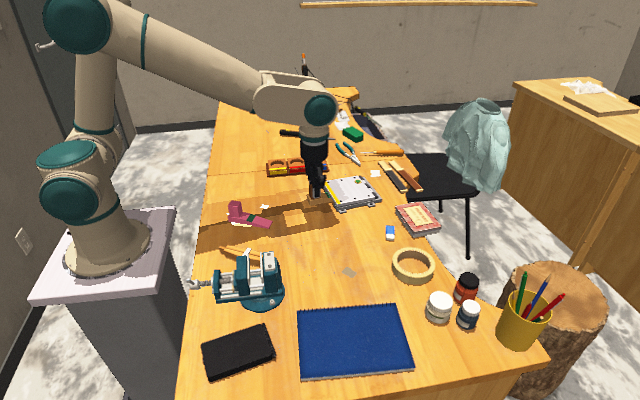

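```bash
python3 -c "
from go import *
t=cap('top');crop(t,205,90,445,250,3,'t20.png')"
```

```text
(no output)
```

View pics/t20.png

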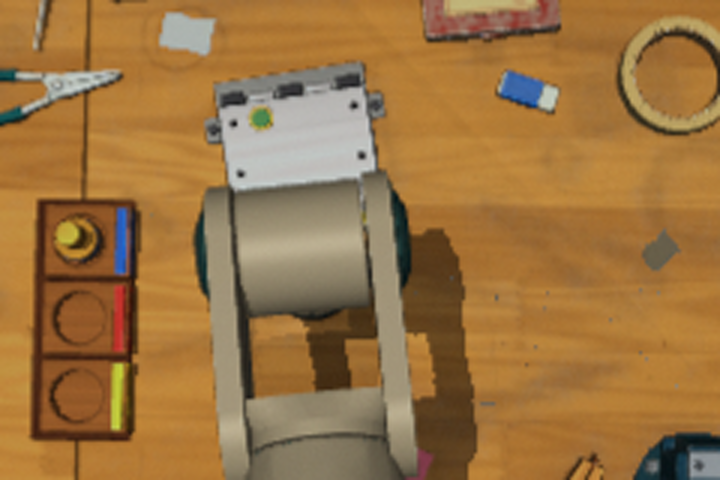

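The top view shows the weight standing in the blue slot at about (75,238). The eraser (528,91) and the tape (678,75) have not moved.

```bash
python3 -c "
from station import env
print(env.finish_job())"
```

```text
the job is handed in; nothing more can be done
None
```

I handed the job in at about 21 s. The blue-banded weight stands in the blue-tagged slot. The wedge is under the plate, still gripped by its post.

- **Weight:** the last top view shows it upright in the blue slot, with the red and yellow slots empty. The tape, the eraser and the pink look-alike were not touched.
- **Wedge path:** I carried it about 25 mm clear of the bench to in front of the mouth. There I lowered it until it touched the bench, then pushed it in flat. The height stayed at 35.3 mm throughout, with a final tool tilt of about 0.2°.
- **Plate lift:** tracking plate points in the side camera gave 2.6 to 3.2 mm. Counting wedge travel from first contact gave about 3.0 mm, and from the measured mouth position about 2.7 mm. All of these fall on the green band. A fourth tracked plate point failed (it jumped to a wrong match), so I ignored it.
- **Forces:** the wrist force was steady at about 13 N backwards and 13 N upwards on the tool. The gripper is about 30 mm short of the plate's front edge by geometry. The side view cannot confirm that gap, because the gripper overlaps the plate's front corner there.

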